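# Bed the mosaic medallion with the guarded bench press

## Robot

A 6-joint arm with a two-finger parallel gripper is mounted at the origin on the work surface. World frame = base frame: x ahead of the robot, y to its left, z up, the work surface at z = 0. Lengths are in m, angles in rad, forces in N, time in s.
With the tool pointing down it reaches from about 0.375 to 0.825 m from the base axis. Payload 5.5 kg.
Tool frame: the origin (TCP) lies at the very end of the fingers, on their centre line; the grasp point (between the pads) lies 19 mm behind it; z points along the fingers, y is the line along which they close (so a half turn about z gives the same grasp; the last joint's range is limited). The gripper opens to 85 mm and grips with 20 to 120 N. Pads are 22 mm wide; open, the fingers measure 114 mm over their backs; the gripper's body (76 mm by 85 mm) begins 54 mm behind the grasp point. The pads swing forward as they close: fully open they stand 13 mm farther back than shut.
Start: joints at [0, 0.314, -0.047, 1.21, 0, 1.571], TCP at [0.6, -0, 0.231] pointing down, gripper open.
Joint ranges: [-2.67, 2.67], [-0.69, 1.73], [-1.03, 1.25], [-2.08, 2.16], [-1.42, 1.45], [-3.14, 3.14]. Speed limits (rad/s): [2.39, 2.39, 3.01, 3.14, 3.14, 3.14].

## Interface

Orientations are given as [roll, pitch, yaw] about the fixed x, y, z axes, in that order (R = Rz(yaw) Ry(pitch) Rx(roll)).
In Python, from cell import arm gives the robot as it stands.
- The arm moves only by the shell command python3 -m inch 'ROWS' [OPENING] [FORCE]. ROWS is JSON, a list of rows, each an object with "slide": the shift along the tool's x, y, z as a fraction of full scale, a list of three; "turn": the turn about the tool's z as a fraction of full scale. In form: [{"slide": [dx, dy, dz], "turn": turn}, ...]. A call has exactly 8 rows; each row shifts and turns the commanded pose from where the row before left it, along the tool's axes as they then stand; what a row does not reach is not made up. Full scale, the value 1, is 3 cm for a shift and 0.1 rad for a turn. A row lasts 1/10 s, in which the tool goes at most 50 mm and 8.59 degrees, less where a joint would pass 70% of its speed; a pose out of reach is approached as far as the arm can. A call with a number of a shift or a turn outside -1 to 1 is refused whole. A call with a gripper value outside its range is refused whole. OPENING is the opening, from 0 (shut) to 1 (fully open), set as the call begins (- or left out, the last holds). The fingers move at their own pace and stop on an object; FORCE is the grip in N (left out, the last holds). Time passes only in rows, so rows that do not move let the fingers close, or fill a call up. It gives the time, the measured TCP pose, the force, the opening and the grip force at its end, in the units of the state.
- arm.get_obs(): the state, without advancing time (a new reading comes with each control period).
- arm.camera(name): name is "scene" or "side" or "wrist"; returns the picture (420x560x3 uint8, red, green, blue); there is no depth.
- arm.camera_info(name): a dict with "fx", "fy", "cx", "cy" (pixels), "distortion" ([k1, k2, p1, p2, k3] as OpenCV has them; the pictures are not rectified), "R" (3x3) and "t" (3): a world point X has camera coordinates R X + t; the wrist camera has in their place "T_tool_cam" (4x4, takes a point from camera to tool coordinates, whose origin is the TCP and whose axes are the flange's). Camera axes: x right, y down, z forward; pixel columns grow to the right and rows downward; lengths in m; the calibration is good to about 2 mm. A picture is of the moment at which its call begins: read the wrist's pose just before it. camera_info takes no time and is no camera call.
- arm.close_job(): hands the job in; it is judged then, once.
Trained networks look in the newest picture that a camera, given by its name, has taken for a name from the list of things; names that differ only in an ending like _2 or _b are one class to them, and where a whole thing is asked for, a point or a joint stands for the part that bears it (a point fixed in the world has none). Each returns a list of dicts, best first, with "conf" (0 to 1); they miss things now and then, are a little off and sometimes report something else, mostly with a low value. They report only what shows in the picture. A call takes as long as a camera call.
- arm.look_for(camera, name): "position" ([x, y, z] in m, in world coordinates, good to about 4 mm: the middle of the surface that is visible of it).
- arm.outline_of(camera, name): "region" (420x560 bool, what is visible of it).
- arm.landmark_of(camera, name): "position" ([x, y, z] in m, in world coordinates, good to about 4 mm: a listed point, or the origin of a listed thing).
The state is a dict: "clock": time; "qpos": joint angles; "qvel": joint speeds; "joint_torque": joint torques, N m; "position": TCP position; "ee_rot": TCP orientation; "ft_force": force on the tool from outside, world axes, zero at the start; "ft_torque": the same for the moment, N m; "finger_gap": finger opening in m; "gripper_force": force on a finger pad.
Only numpy, scipy, OpenCV 4.12 (cv2) and the standard library are available. Lean on these libraries where they do the work, as an engineer would, in place of code of your own. Each camera call takes 0.05 s, during which the arm holds its last target. There are 200 camera calls.

## Task

A freshly tiled medallion lies under the small guarded bench press. Reach in through the window in the top of the guard without touching the guard, press the lever all the way down and keep it down for a good three seconds so that the tiles bed in, then let it come back up and withdraw. Leave the medallion where it lies, and do not disturb the other things on the bench.

Things in the scene. Friction and masses are not known exactly. Their poses are not given: they have to be found in the camera images.
- press: Blue bench press, fixed, inside the guard. Base plate 280 x 150 x 20 mm; origin at the centre of its underside on the bench, x along the lever from its free end towards its hinge, z up. The lever's hinge axis is parallel to y at x = +100, z = 135 mm; the ram with its rubber foot and the round anvil stand at x = +45 mm. It may stand turned up to 0.35 rad either way.
- pad (a point): Centre of the flat top face of the lever's round black press pad (38 mm across, 11 mm thick), at the free end of the lever, 170 mm from the hinge. With the lever up it is 158 mm above the bench, 10 mm below the guard's top face; it goes almost straight down by 30 mm when the lever is pressed fully. The point moves with the lever. There is free space below and around the pad.
- lever (a joint): Lever angle in rad: 0 = up (where a spring holds it), 0.18 = fully down on its hard stop. It needs about 5 N on the pad to start and about 10 N at the stop, and comes back up by itself when let go. It moves the ram down 10 mm onto the medallion.
- guard: Fixed guard box over the press, 340 x 220 mm and 168 mm high: grey painted steel top sheet 6 mm thick, sides of upright 4 mm steel bars 28 mm apart, aluminium posts. Origin at its centre on the bench, axes parallel to the press's, but it is set up to 10 mm off-centre from the press. The top has one large rectangular window over the lever's pad, and a narrow inspection slot (80 x 22 mm) over the ram, which is too small for a hand. It must not be touched.
- window (a point): Centre of the large window, at the height of the guard's top face (168 mm above the bench). The clear opening is 84 mm along the guard's x and 104 mm along its y, so shut fingers pass with room to spare, but the gripper's body should stay above the sheet.
- medallion: Loose round wooden medallion with mosaic tiles, 66 mm across, 12 mm thick, lying on the anvil under the ram, its underside 40 mm above the bench. Origin at the centre of its underside. To be left where it is.
- glue: Bystander: white glue bottle with a green cap, 60 mm across, 170 mm tall, upright; origin at the centre of its underside. Beside the guard; all four bystanders' centres are more than 200 mm from the pad.
- dome: Bystander: wooden dome with inset discs, 126 mm across, 68 mm tall; origin at the centre of its underside. Beside the guard.
- tray: Bystander: green open tray of tile pieces, 130 x 90 x 35 mm; origin at the centre of its underside. Beside the guard.
- nozzle: Bystander: small blue pointed nozzle bottle, 40 mm across, 85 mm tall, upright; origin at the centre of its underside. Beside the guard.

How it is judged:
By the outcome, as a careful person would: the job done as asked, in the order asked, and still so for the second after the job is handed in, with the robot touching nothing.
It also fails if it takes over 42 s, if anything falls off the work surface, if the arm or the gripper's body presses on something with over 40 N, if the wrist force passes 120 N, or if a joint passes its speed limit or range.

## Working session

There is one attempt and no reset: what is moved stays moved. The work goes in short steps, Python scripts to look and compute and a shell command to move; the robot and the scene stay as the last step left them, time stands still between calls to the robot, and variables do not carry over. Pictures are saved under pics/ and viewed, at most 10 in all, crops included, and the job is handed in when it is done.

```bash
mkdir -p pics
python3 - <<'E'
from cell import arm
import cv2,numpy as np
o=arm.get_obs();print(o['clock'],o['position'],o['ee_rot'],o['finger_gap'],o['ft_force'])
ims=[arm.camera(c) for c in('scene','side')]
cv2.imwrite('pics/a.png',cv2.resize(np.vstack(ims)[:,:,::-1],(800,1200))[:600]);cv2.imwrite('pics/b.png',cv2.resize(ims[1][:,:,::-1],(800,600)))
for c in('scene','side'):
  for n in('pad','window','press','guard','medallion'):
    print(c,n,[(np.round(d['position'],3),round(d['conf'],2)) for d in arm.landmark_of(c,n)][:2])
print(arm.get_obs()['clock'])
E
```

```text
0.0 [ 5.99442478e-01 -2.93102212e-06  2.30443780e-01] [-3.13991850e+00 -3.55913346e-06  1.57079249e+00] 0.08547742950042914 [-0.26983827  0.02352424 -0.16700204]
scene pad [(array([ 0.484, -0.094,  0.155]), 0.6)]
scene window [(array([ 0.483, -0.086,  0.167]), 0.65)]
scene press [(array([ 0.559, -0.093,  0.003]), 0.96)]
scene guard []
scene medallion [(array([ 0.606, -0.088,  0.042]), 0.56)]
side pad [(array([ 0.486, -0.098,  0.161]), 0.73), (array([ 0.59 , -0.317,  0.003]), 0.29)]
side window [(array([ 0.488, -0.086,  0.17 ]), 0.81)]
side press [(array([ 0.415,  0.127, -0.001]), 0.73), (array([ 0.555, -0.093, -0.001]), 0.71)]
side guard [(array([ 0.415,  0.125, -0.001]), 0.36)]
side medallion [(array([ 0.605, -0.096,  0.038]), 0.68)]
0.6
```

View pics/a.png

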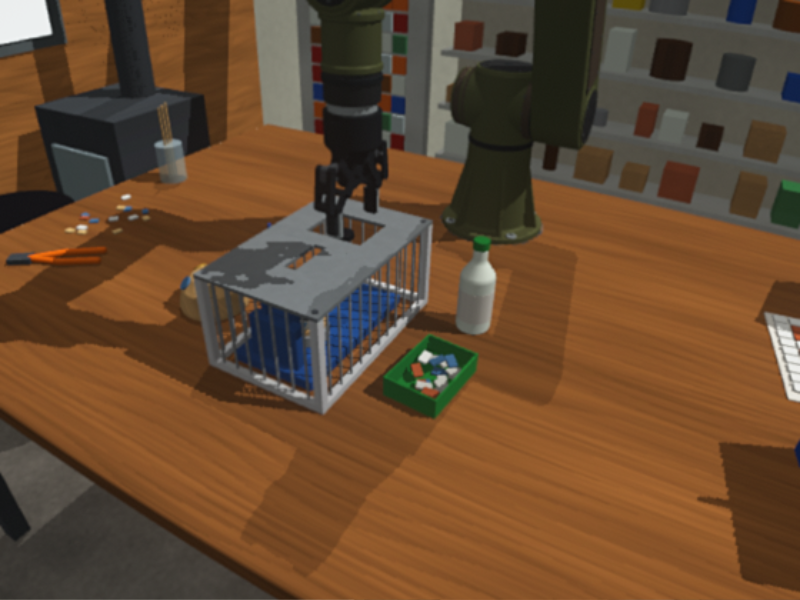

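View pics/b.png

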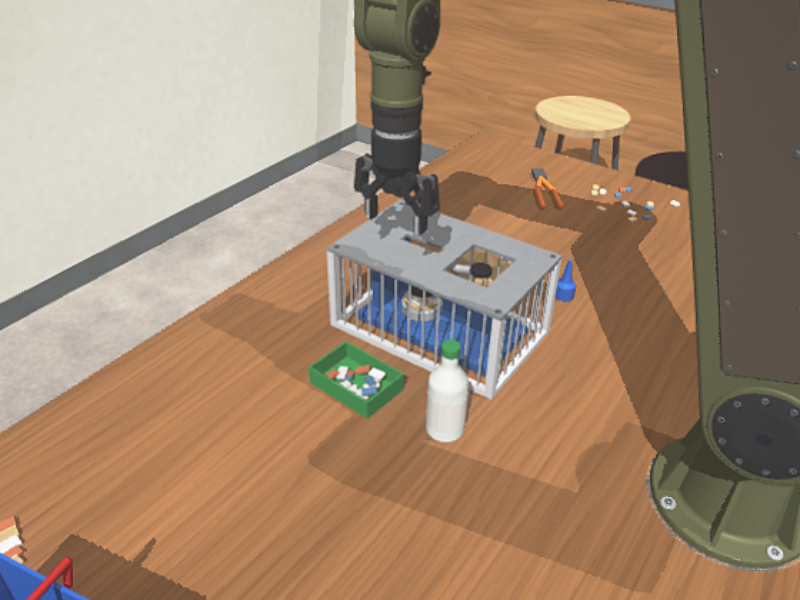

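The scene view shows the guard with the dark pad in the window at about (345,235). The side view shows the pad at (481,270) in the window, towards the robot. The networks agree: pad ≈ (0.485,-0.096), window ≈ (0.486,-0.086). I'll shut the fingers and go above it.

```bash
python3 -m inch '[{"slide":[-0.4,-0.48,0],"turn":0},{"slide":[-0.4,-0.48,0],"turn":0},{"slide":[-0.4,-0.48,0],"turn":0},{"slide":[-0.4,-0.48,0],"turn":0},{"slide":[-0.4,-0.48,0],"turn":0},{"slide":[-0.4,-0.48,0],"turn":0},{"slide":[-0.4,-0.48,0],"turn":0},{"slide":[-0.4,-0.48,0],"turn":0}]' 0 20
python3 - <<'E'
from cell import arm
import cv2,numpy as np
o=arm.get_obs();print(o['clock'],o['position'],o['ee_rot'],o['finger_gap'],o['ft_force'])
ims={c:arm.camera(c) for c in('wrist','side')}
cv2.imwrite('pics/c.png',ims['wrist'][:,:,::-1]);s=ims['side'][100:320,200:440,::-1];cv2.imwrite('pics/d.png',cv2.resize(s,(654,600)))
for n in('pad','window','press','guard','medallion'):
    print(n,[(np.round(d['position'],3),round(d['conf'],2)) for d in arm.landmark_of('wrist',n)][:2])
E
```

```text
clock: 1.4
position: [0.4838, -0.0968, 0.2313]
ee_rot: [3.141, 0.0, 1.571]
ft_force: [0.0, 0.5, 0.5]
finger_gap: -0.0003
gripper_force: 0.0
1.4 [ 0.48380767 -0.09679021  0.23134614] [3.14146457e+00 9.27845453e-05 1.57091766e+00] -0.0002797169956516537 [0.04890435 0.51953629 0.52311288]
pad [(array([ 0.486, -0.094,  0.156]), 0.79)]
window []
press [(array([ 0.559, -0.09 , -0.001]), 0.81)]
guard []
medallion []
```

View pics/c.png

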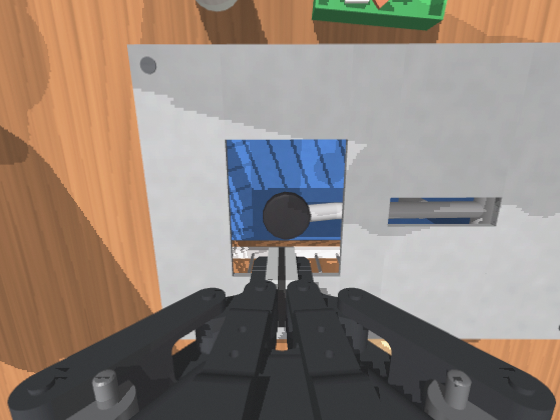

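View pics/d.png

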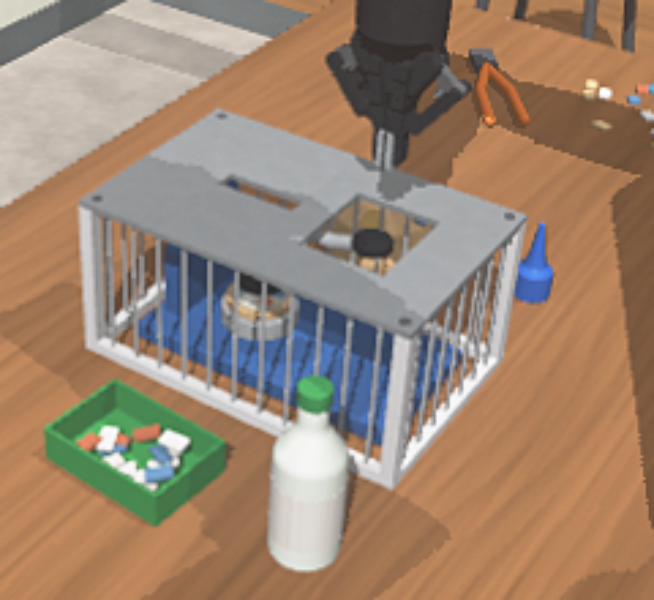

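The wrist view shows the pad at (286,215), and the window spans columns 224–348 and rows 139–276. The shut fingertips show at about (285,255). I'll project these pixels to world.

Run:
```python
from cell import arm
import cv2,numpy as np
from scipy.spatial.transform import Rotation as Ro
o=arm.get_obs();i=arm.camera_info('wrist')
K=np.array([[i['fx'],0,i['cx']],[0,i['fy'],i['cy']],[0,0,1]])
R=Ro.from_euler('xyz',o['ee_rot']).as_matrix();T=np.array(i['T_tool_cam'])
def g(u,v,z):
  p=cv2.undistortPoints(np.array([[[u,v]]],float),K,np.array(i['distortion'])).ravel()
  d=R@T[:3,:3]@np.array([*p,1]);c=R@T[:3,3]+o['position'];return np.round(c+d*(z-c[2])/d[2],4)
print('pad',g(286,215,.158))
for u,v in((225,139),(347,139),(342,276),(232,276)):print(g(u,v,.168))
```

```text
pad [ 0.4889 -0.0919  0.158 ]
[ 0.4468 -0.0344  0.168 ]
[ 0.5303 -0.0345  0.168 ]
[ 0.5327 -0.1388  0.168 ]
[ 0.4466 -0.1387  0.168 ]
```

```bash
python3 -m inch '[{"slide":[0.1,0.1,0.2],"turn":0},{"slide":[0,0,0.3],"turn":0},{"slide":[0,0,0.4],"turn":0},{"slide":[0,0,0.4],"turn":0},{"slide":[0,0,0.4],"turn":0},{"slide":[0,0,0.2],"turn":0},{"slide":[0,0,0.15],"turn":0},{"slide":[0,0,0.1],"turn":0}]'
python3 - <<'E'
from cell import arm
import cv2,numpy as np
w=arm.camera('wrist');s=arm.camera('side')[130:290,260:420]
cv2.imwrite('pics/e.png',np.hstack([w[:,:,::-1][:,160:420],cv2.resize(s[:,:,::-1],(420,420))]))
E
```

```text
clock: 2.55
position: [0.4877, -0.093, 0.1664]
ee_rot: [-3.141, -0.0, 1.571]
ft_force: [0.4, 0.5, 0.3]
finger_gap: -0.0002
gripper_force: 0.0
```

View pics/e.png

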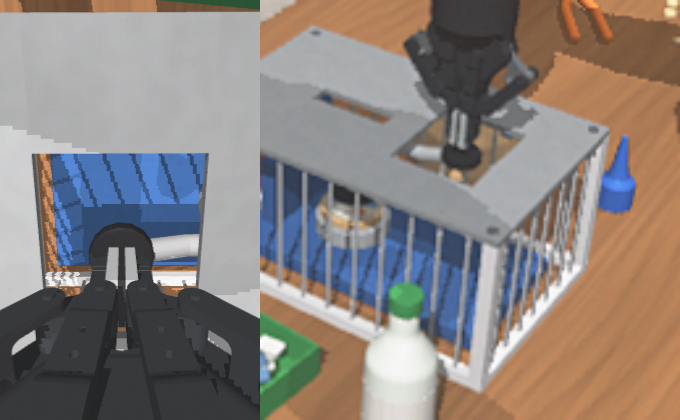

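The fingertips are just above the pad centre (left crop, about (122,245)) and well clear of the window edges. Pressing now.

```bash
python3 -m inch '[{"slide":[0,0,0.14],"turn":0},{"slide":[0,0,0.14],"turn":0},{"slide":[0,0,0.14],"turn":0},{"slide":[0,0,0.14],"turn":0},{"slide":[0,0,0.14],"turn":0},{"slide":[0,0,0.14],"turn":0},{"slide":[0,0,0.14],"turn":0},{"slide":[0,0,0.14],"turn":0}]'
```

```text
clock: 3.45
position: [0.4868, -0.0931, 0.133]
ee_rot: [-3.14, 0.0, 1.571]
ft_force: [-4.3, 0.1, 7.5]
finger_gap: 0.0002
gripper_force: 4.1
```

```bash
python3 -m inch '[{"slide":[0,0,0.05],"turn":0},{"slide":[0,0,0.04],"turn":0},{"slide":[0,0,0.04],"turn":0},{"slide":[0,0,0.03],"turn":0},{"slide":[0,0,0.03],"turn":0},{"slide":[0,0,0],"turn":0},{"slide":[0,0,0],"turn":0},{"slide":[0,0,0],"turn":0}]'
```

```text
clock: 4.25
position: [0.487, -0.0931, 0.128]
ee_rot: [-3.141, 0.0, 1.571]
ft_force: [-5.6, 0.4, 11.7]
finger_gap: 0.0
gripper_force: 6.0
```

```bash
python3 -m inch '[{"slide":[0,0,0.03],"turn":0},{"slide":[0,0,0.02],"turn":0},{"slide":[0,0,0],"turn":0},{"slide":[0,0,0],"turn":0},{"slide":[0,0,0],"turn":0},{"slide":[0,0,0],"turn":0},{"slide":[0,0,0],"turn":0},{"slide":[0,0,0],"turn":0}]'
```

```text
clock: 5.05
position: [0.4871, -0.0931, 0.1275]
ee_rot: [-3.141, 0.0, 1.571]
ft_force: [-8.4, 0.9, 20.2]
finger_gap: -0.0002
gripper_force: 10.6
```

The force doubled with hardly any travel, so the lever is on its hard stop. Holding.

```bash
python3 -m inch '[{"slide":[0,0,0.01],"turn":0},{"slide":[0,0,0],"turn":0},{"slide":[0,0,0],"turn":0},{"slide":[0,0,0],"turn":0},{"slide":[0,0,0],"turn":0},{"slide":[0,0,0],"turn":0},{"slide":[0,0,0],"turn":0},{"slide":[0,0,0],"turn":0}]'
python3 -m inch '[{"slide":[0,0,0],"turn":0},{"slide":[0,0,0],"turn":0},{"slide":[0,0,0],"turn":0},{"slide":[0,0,0],"turn":0},{"slide":[0,0,0],"turn":0},{"slide":[0,0,0],"turn":0},{"slide":[0,0,0],"turn":0},{"slide":[0,0,0],"turn":0}]'
python3 -m inch '[{"slide":[0,0,0],"turn":0},{"slide":[0,0,0],"turn":0},{"slide":[0,0,0],"turn":0},{"slide":[0,0,0],"turn":0},{"slide":[0,0,0],"turn":0},{"slide":[0,0,0],"turn":0},{"slide":[0,0,0],"turn":0},{"slide":[0,0,0],"turn":0}]'
python3 -m inch '[{"slide":[0,0,0],"turn":0},{"slide":[0,0,0],"turn":0},{"slide":[0,0,0],"turn":0},{"slide":[0,0,0],"turn":0},{"slide":[0,0,0],"turn":0},{"slide":[0,0,0],"turn":0},{"slide":[0,0,0],"turn":0},{"slide":[0,0,0],"turn":0}]'
python3 -m inch '[{"slide":[0,0,0],"turn":0},{"slide":[0,0,0],"turn":0},{"slide":[0,0,0],"turn":0},{"slide":[0,0,0],"turn":0},{"slide":[0,0,0],"turn":0},{"slide":[0,0,0],"turn":0},{"slide":[0,0,0],"turn":0},{"slide":[0,0,0],"turn":0}]'
```

```text
clock: 5.85
position: [0.4871, -0.0931, 0.1274]
ee_rot: [-3.141, 0.0, 1.571]
ft_force: [-9.5, 1.9, 21.6]
finger_gap: -0.0001
gripper_force: 11.6
clock: 6.65
position: [0.4871, -0.0931, 0.1274]
ee_rot: [-3.141, 0.0, 1.571]
ft_force: [-10.1, 0.0, 22.2]
finger_gap: -0.0002
gripper_force: 11.6
clock: 7.45
position: [0.4872, -0.0931, 0.1274]
ee_rot: [-3.141, 0.0, 1.571]
ft_force: [-10.5, 0.6, 21.8]
finger_gap: 0.0001
gripper_force: 11.6
clock: 8.25
position: [0.4872, -0.0931, 0.1274]
ee_rot: [-3.141, 0.0, 1.571]
ft_force: [-9.8, 1.0, 22.8]
finger_gap: 0.0002
gripper_force: 11.6
clock: 9.05
position: [0.4872, -0.0931, 0.1274]
ee_rot: [-3.141, 0.0, 1.571]
ft_force: [-10.3, 0.5, 21.9]
finger_gap: -0.0002
gripper_force: 11.6
```

Held for about 4 s on the stop. Now I'll let it up slowly and withdraw.

```bash
python3 -m inch '[{"slide":[0,0,-0.1],"turn":0},{"slide":[0,0,-0.15],"turn":0},{"slide":[0,0,-0.15],"turn":0},{"slide":[0,0,-0.15],"turn":0},{"slide":[0,0,-0.15],"turn":0},{"slide":[0,0,-0.15],"turn":0},{"slide":[0,0,-0.15],"turn":0},{"slide":[0,0,-0.2],"turn":0}]'
python3 -m inch '[{"slide":[0,0,-0.3],"turn":0},{"slide":[0,0,-0.5],"turn":0},{"slide":[0,0,-0.5],"turn":0},{"slide":[0,0,-0.5],"turn":0},{"slide":[0,0,-0.5],"turn":0},{"slide":[0,0,-0.4],"turn":0},{"slide":[0,0,-0.2],"turn":0},{"slide":[0,0,0],"turn":0}]'
python3 - <<'E'
from cell import arm
import cv2,numpy as np
s=arm.camera('side');cv2.imwrite('pics/f.png',cv2.resize(s[100:320,200:440,::-1],(654,600)))
print([(np.round(d['position'],3),round(d['conf'],2)) for n in('pad','medallion') for d in arm.landmark_of('side',n)])
E
```

```text
clock: 9.85
position: [0.4881, -0.0929, 0.1618]
ee_rot: [3.141, -0.0, 1.571]
ft_force: [-0.4, 1.1, -1.0]
finger_gap: -0.0001
gripper_force: 0.0
clock: 10.65
position: [0.4883, -0.0931, 0.2495]
ee_rot: [3.14, 0.0, 1.571]
ft_force: [-0.0, 0.3, 0.1]
finger_gap: 0.0004
gripper_force: 0.0
[(array([ 0.485, -0.097,  0.161]), 0.81), (array([ 0.414,  0.122, -0.   ]), 0.55), (array([ 0.602, -0.098,  0.039]), 0.47)]
```

View pics/f.png

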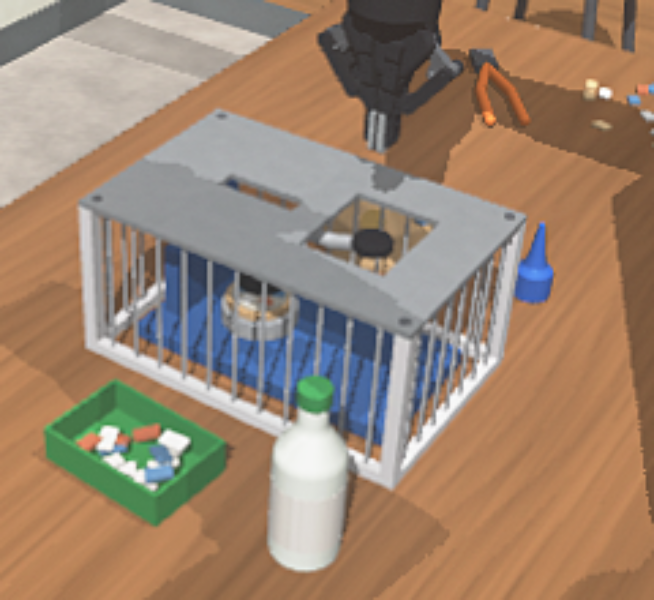

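The pad is back up at (372,242), the medallion is unchanged at (260,310), and the arm is clear of everything.

```bash
python3 -c "
from cell import arm
print(arm.close_job())"
```

```text
the job is handed in; nothing more can be done
None
```

The job is handed in: the lever was pressed onto its stop, held down for about 4 s and let back up, and the arm withdrew by about 11 s with no sign of contact with the guard and the medallion and other things in view unmoved (the dome was not checked).

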